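Ready the air-filled sanding wheel for a pressure check

TASK

Get the sanding wheel ready for a pressure check: turn the wheel by hand on its axle until its valve stem is straight above the axle and leave it there. Then set the pressure gauge down gently, screen up, lengthwise along the narrow bar of the tool rest, about centred, so that it lies there level on its own. Leave the other things on the bench where they are.

Things in the scene. Friction and masses are not known exactly. Their poses are not given: they have to be found in the camera images.
- stand: fixed grey sanding machine, on the left or right side (the tool rest on the other). Origin on the table straight below the wheel's centre; x = level axle direction, from the motor out through the wheel's free face; y in the wheel's plane; z up. Motor 80 mm across, 65 to 145 mm behind the wheel's centre. Foot 14 mm high, from 10 mm in front to 140 mm behind, 110 mm wide
- axle (a point): centre of the wheel, on the axle, 115 mm above the table; does not turn (axes as stand). The wheel is a plain solid disc 170 mm in diameter, 30 mm wide, with rubber tread and flat aluminium sides; its top is 200 mm above the table and the rim is free to grip across its width
- valve (a point): middle of the valve stem: a brass stem, 10 mm across with a 12 mm black cap, that stands 26 mm out of the wheel's free face (the face away from the motor), 45 mm from the axle; this point lies 28 mm in front of the wheel's mid-plane and turns with the wheel
- wheel (a joint): angle of the wheel, rad: 0 (or any whole turn) has the valve straight above the axle; grows right-handed about the stand's x axis (valve goes from the top towards the stand's -y). Starts anywhere from 1.3 to 5.0; can be turned either way, several whole turns. Turns with 0.12 N m of friction (1.4 N at the rim) and stays where it is left
- rest: fixed tool rest: foot 110 x 80 x 12 mm, a 22 mm post and on it a level steel bar 120 mm long, 14 mm wide, 12 mm thick, its top 90 mm above the table. Origin under the centre of the foot, x along the bar, z up
- rest_top (a point): middle of the top face of the bar (axes as rest)
- gauge: loose pressure gauge: black bar 130 x 24 x 22 mm (x, y, z) with a steel chuck 16 mm across and 20 mm long on its +x end, small grey screen and button on top; about 0.13 kg. Origin at the middle of the black bar's underside, x along it, z up. It lies screen up on the table between the machine and the rest; either end may lie either way on the rest
- gauge_mid (a point): centre of the gauge's black bar, 11 mm above its underside
- file: bystander, to be left alone: a flat file, 200 mm long with a wooden handle, beyond the middle of the work area (origin on its underside)
- bench_block: bystander, to be left alone: a wooden block 110 x 60 x 22 mm, at the back left (origin on its underside)
- handpiece: bystander, to be left alone: a black and steel rotary handpiece, 135 mm long, at the back right (origin on its underside)
- ruler: bystander, to be left alone: a steel rule 200 x 28 x 4 mm, on the left (origin on its underside)
- pumice_jar: bystander, to be left alone: a lidded jar, 70 mm across, 80 mm high, on the right (origin on its underside)
- goggles: bystander, to be left alone: clear safety glasses, 140 mm wide, 45 mm high, at the back in the middle (origin on its underside)
- brush: bystander, to be left alone: a brush, 180 mm long, close in front of the robot (origin on its underside)
There are look-alikes about, which are no part of the job. What is shaped like the stand but pink is not meant. Leave any blue look-alike of the rest alone.

How it is judged:
On the way, in this order (a step that is already met when the one before it is completed fails the run):
1. the valve stem is straight above the axle (within 7 mm to either side) (y of valve in the frame of stand between -0.007 and 0.007 m and z of valve in the frame of axle above 0.03 m), for 0.2 s.
2. the gauge lies along the bar of the tool rest, released (x of gauge_mid in the frame of rest_top between -0.04 and 0.04 m and y of gauge_mid in the frame of rest_top between -0.009 and 0.009 m and z of gauge_mid in the frame of rest_top between 0.007 and 0.016 m and angle between the x axis of gauge and the x axis of rest, either way round below 0.25 rad and angle between gauge's own z axis and vertical below 0.2 rad and contact force between the fingers and gauge below 0.05 N and linear speed of gauge below 0.03 m/s), for 0.2 s.
At the end, for the whole second after the job is handed in: Valve stem above the axle within 7 mm to either side (9 degrees), wheel at rest. Gauge released, at rest, screen up and level on the rest's bar: lengthwise within 0.25 rad, its middle within 40 mm of the bar's middle along it and 9 mm across it (all of step 1 and all of step 2 and velocity of joint wheel between -0.05 and 0.05 rad/s); the robot touches nothing.
It fails at once if the gauge is dropped (falls free faster than 0.6 m/s) (contact force between the fingers and gauge below 0.05 N and linear speed of gauge above 0.6 m/s).
It fails at once if a bystander is moved by more than 30 mm (distance of any of file, bench_block, handpiece, ruler, pumice_jar, goggles, brush from where it was at the start of the episode above 0.03 m).
It also fails if it takes over 72 s, if anything falls off the work surface, if the arm or the gripper's body presses on something with over 40 N, if the wrist force passes 120 N, or if a joint passes its speed limit or range.

ROBOT

A 6-joint arm with a two-finger parallel gripper is mounted at the origin on the work surface. World frame = base frame: x ahead of the robot, y to its left, z up, the work surface at z = 0. Lengths are in m, angles in rad, forces in N, time in s.
With the tool pointing down it reaches from about 0.35 to 0.975 m from the base axis. Payload 4.9 kg.
Tool frame: the origin (TCP) lies at the very end of the fingers, on their centre line; the grasp point (between the pads) lies robot.hold_point_z behind it (robot.hold_point_z is the distance from the TCP to the grasp point, in m); z points along the fingers, y is the line along which they close (so a half turn about z gives the same grasp; the last joint's range is limited). The gripper opens to 85 mm and grips with 20 to 120 N. Pads are 22 mm wide; open, the fingers measure 114 mm over their backs; the gripper's body (76 mm by 85 mm) begins 54 mm behind the grasp point. The pads swing forward as they close: fully open they stand 13 mm farther back than shut.
Start: joints at [-1.319, 0.053, 1.613, -0, 1.476, -0.119], TCP at [0.226, -0.583, 0.231] pointing down, gripper open.
Joint ranges: [-3.01, 3.01], [-1.01, 2.22], [0.06, 2.58], [-1.02, 4.17], [0.09, 2.62], [-3.14, 3.14]. Speed limits (rad/s): [2.57, 2.57, 3.14, 3.14, 3.14, 3.14].

INTERFACE

Orientations are given as a rotation vector (axis times angle).
In Python, from bench import robot, optics gives the robot as it stands.
- The arm moves only by the shell command python3 -m creep 'ROWS' [FORCE]. ROWS is a JSON object of lists of equal length, an entry for each row: "translation": the shift along the tool's x, y, z in mm, a list of three; "twist": the turn about the tool's z in degrees; "fingers": the gripper command: -1 is fully open, 1 is shut, values between are in proportion. A call has exactly 10 rows; each row is the pose to reach, as a shift and turn from the pose commanded when the call began, along the tool's axes at that moment; what a row does not reach only later rows make up. A row lasts 1/12 s, in which the tool goes at most 41.7 mm and 7.16 degrees, less where a joint would pass 70% of its speed; a pose out of reach is approached as far as the arm can. A call with a gripper value outside its range is refused whole. The fingers move at their own pace and stop on an object; FORCE is the grip in N (left out, the last holds). Time passes only in rows, so rows that repeat a pose let the fingers close, or fill a call up. It gives the time, the measured TCP pose, the force, the opening and the grip force at its end, in the units of the state.
- robot.sense(): the state, without advancing time (a new reading comes with each control period).
- optics.capture(name): name is "side" or "top"; returns a dict with "img" (420x560x3 uint8, red, green, blue), "fx", "fy", "cx", "cy" (pixels), "extrinsics" (4x4, takes a point from camera to world coordinates). Camera axes: x right, y down, z forward; pixel columns grow to the right and rows downward; lengths in m; the calibration is good to about 2 mm. A picture is of the moment at which its call begins. There is no depth.
- robot.hand_in(): hands the job in; it is judged then, once.
The state is a dict: "t": time; "joint_positions": joint angles; "qvel": joint speeds; "tau": joint torques, N m; "ee_pos": TCP position; "orientation": TCP orientation; "ft_force": force on the tool from outside, world axes, zero at the start; "wrist_torque": the same for the moment, N m; "width": finger opening in m; "gripper_force": force on a finger pad.
Only numpy, scipy, OpenCV 4.12 (cv2) and the standard library are available. Lean on these libraries where they do the work, as an engineer would, in place of code of your own. Each camera call takes 0.05 s, during which the arm holds its last target. There are 200 camera calls.

## Working session

There is one attempt and no reset: what is moved stays moved. The work goes in short steps, Python scripts to look and compute and a shell command to move; the robot and the scene stay as the last step left them, time stands still between calls to the robot, and variables do not carry over. Pictures are saved under pics/ and viewed, at most 13 in all, crops included, and the job is handed in when it is done.

```bash
ls; mkdir -p pics; python3 - <<'E'
from bench import robot, optics
import cv2,numpy as np
print(robot.sense(), robot.hold_point_z)
for n in("top","side"):
    c=optics.capture(n); cv2.imwrite(f"pics/{n}0.png",c["img"][:,:,::-1])
    print(n,c["fx"],c["fy"],c["cx"],c["cy"],np.round(c["extrinsics"],4).tolist())
E
```

```text
pics
{'t': 0.0, 'joint_positions': array([-1.31896663e+00,  5.33527959e-02,  1.61430217e+00, -2.38398414e-05,
        1.47602120e+00, -1.18988581e-01]), 'qvel': array([ 8.49170337e-04, -1.63450123e-03, -1.54963879e-04, -1.43663612e-03,
        9.26984525e-05, -8.27562456e-04]), 'tau': array([ 1.22543795e-03, -3.93689311e+01, -3.70169914e+01, -1.00029918e-04,
        7.14125839e-03, -1.47912264e-06]), 'ee_pos': array([ 0.22632829, -0.58190154,  0.23006067]), 'orientation': array([-3.08570620e+00, -5.78769010e-01,  2.54244968e-04]), 'ft_force': array([-0.09797308, -0.48004604, -0.21587769]), 'wrist_torque': array([-0.02708595, -0.03774156, -0.00591507]), 'gripper_force': 0.0, 'width': 0.08552876889138787} 0.0187
top 507.90481707591687 507.90481707591687 278.52751601167944 211.26508576255955 [[0.0201, -0.9908, 0.1337, 0.3834], [-0.9998, -0.0202, 0.0011, 0.0109], [0.0016, -0.1337, -0.991, 1.4933], [0.0, 0.0, 0.0, 1.0]]
side 528.7433798422414 528.7433798422414 274.90869319215295 209.41277307875066 [[0.9979, -0.0567, 0.0322, 0.5287], [-0.0644, -0.7814, 0.6206, -1.019], [-0.01, -0.6214, -0.7834, 1.3886], [0.0, 0.0, 0.0, 1.0]]
```

View pics/top0.png

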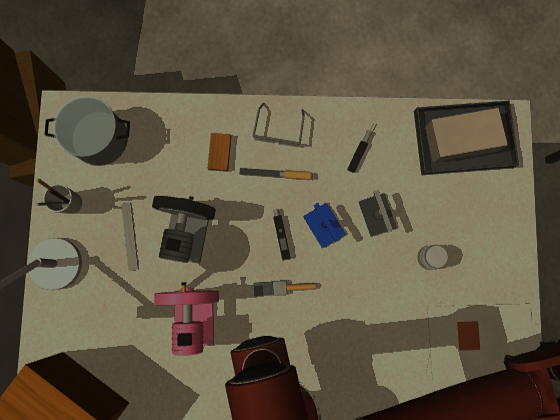

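View pics/side0.png

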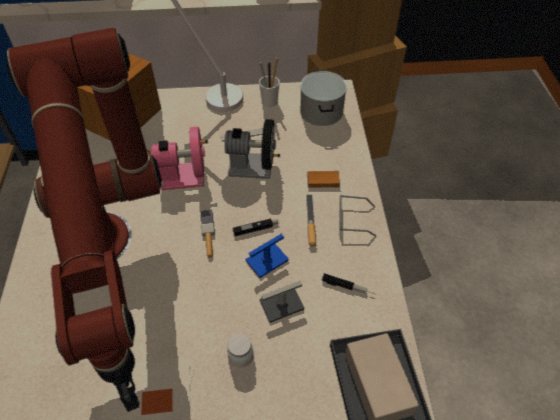

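The top view shows the following:
- **Stand:** the grey one is at top (183,225). The pink look-alike at (187,310) is rejected.
- **Rest:** the grey one is at top (377,214). The blue look-alike at (323,225) is rejected.
- **Gauge:** the black bar with screen is at top (282,234), side (255,228). The handpiece at top (362,148) could be confused with it, and is rejected.
- **Valve:** the brass spot is at about side (277,156).

I'll check these choices in one close crop.

```bash
python3 - <<'E'
import cv2,numpy as np
t=cv2.imread("pics/top0.png");s=cv2.imread("pics/side0.png")
a=cv2.resize(t[180:280,140:300],None,fx=2.5,fy=2.5,interpolation=3)
a2=cv2.resize(t[180:280,265:425],None,fx=2.5,fy=2.5,interpolation=3)
b=cv2.resize(s[110:190,210:310],(400,320),interpolation=3)
b2=cv2.resize(s[205:325,225:375],(400,320),interpolation=3)
im=np.vstack([np.hstack([a,a2]),np.hstack([b,b2])])
cv2.imwrite("pics/crop1.png",np.clip(im.astype(float)*1.6,0,255).astype(np.uint8))
E
```

```text
(no output)
```

View pics/crop1.png

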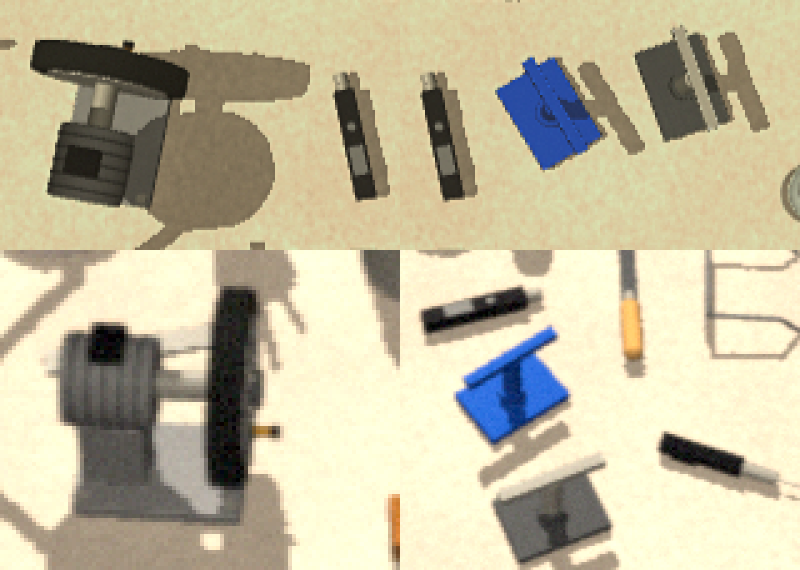

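The crop confirms my choices. The grey stand's free face points away from the robot, and its valve is low: the cap is at top (191,198) and side (277,155). The gauge has its screen up with the chuck at the far end, and the grey rest's light bar is at top about (384,212).

```bash
cat >h.py <<'E'
import numpy as np,cv2
from bench import robot,optics
def ray(c,p):
    E=np.array(c["extrinsics"]); d=np.array([(p[0]-c["cx"])/c["fx"],(p[1]-c["cy"])/c["fy"],1.])
    d=E[:3,:3]@d; return E[:3,3],d/np.linalg.norm(d)
def plane(c,p,z):
    o,d=ray(c,p); return o+d*(z-o[2])/d[2]
def tri(c1,p1,c2,p2):
    o,d=ray(c1,p1);q,e=ray(c2,p2)
    s=np.linalg.lstsq(np.c_[d,-e],q-o,rcond=None)[0]
    a,b=o+s[0]*d,q+s[1]*e; return (a+b)/2,np.linalg.norm(a-b)
def blob(c,box,f):
    """largest blob of mask f(hsv) in box x0,y0,x1,y1 -> contour in full-image pixels"""
    x0,y0,x1,y1=box; hsv=cv2.cvtColor(c["img"],cv2.COLOR_RGB2HSV)[y0:y1,x0:x1].astype(int)
    m=f(hsv).astype(np.uint8)
    k=cv2.findContours(m,cv2.RETR_EXTERNAL,cv2.CHAIN_APPROX_NONE)[0]
    return max(k,key=cv2.contourArea)+np.array([x0,y0])
E
python3 - <<'E'
from h import *
T=optics.capture("top");S=optics.capture("side")
dark=lambda h:h[...,2]<52
for n,c,b,f in [("wheelT",T,(145,185,225,225),dark),("wheelS",S,(258,115,280,178),dark),("gaugeT",T,(268,200,298,265),dark),("gaugeS",S,(228,212,284,242),dark),
   ("barT",T,(370,185,400,242),lambda h:(h[...,1]<45)&(h[...,2]>100)),("barS",S,(255,278,305,304),lambda h:(h[...,1]<45)&(h[...,2]>125))]:
    k=blob(c,b,f); r=cv2.minAreaRect(k)
    print(n,cv2.contourArea(k),np.round(r[0],1),np.round(r[1],1),round(r[2],1)); print(cv2.approxPolyDP(cv2.convexHull(k),1.2,True)[:,0].tolist())
    if n=="gaugeT":
        print([plane(T,p,.022).round(4).tolist() for p in cv2.boxPoints(r)])
    if n=="barT":
        print([plane(T,p,.09).round(4).tolist() for p in cv2.boxPoints(r)])
print("V top 185..197");print(T["img"][192:204,184:200].max(2));print(S["img"][148:162,266:284].max(2))
E
```

```text
wheelT 729.0 [184.1 205.1] [63.  19.1] 12.2
[[153, 200], [156, 196], [192, 197], [215, 209], [214, 216], [212, 219], [208, 220], [157, 209], [152, 206]]
wheelS 440.5 [267.5 144.5] [49. 13.] 90.0
[[273, 120], [274, 148], [270, 169], [266, 169], [262, 167], [261, 146], [263, 129], [266, 120]]
gaugeT 318.0 [281.6 237. ] [44.2  8.2] 77.9
[[279, 215], [281, 216], [290, 257], [284, 259], [282, 258], [274, 221], [274, 216]]
[[0.5669, 0.0286, 0.022], [0.5725, 0.0052, 0.022], [0.4472, -0.024, 0.022], [0.4418, -0.0009, 0.022]]
gaugeS 210.0 [252.8 227.2] [ 8.  39.3] 76.0
[[272, 223], [270, 227], [237, 235], [234, 233], [234, 228], [266, 220], [270, 220]]
barT 0.0 [388.5 231. ] [1. 0.] 180.0
[[389, 231]]
[[0.5237, -0.2951, 0.09], [0.5237, -0.2951, 0.09], [0.5237, -0.2924, 0.09], [0.5237, -0.2924, 0.09]]
barS 95.5 [281.2 289.1] [ 4.1 40.9] 68.8
[[300, 281], [300, 284], [269, 296], [262, 296], [268, 292]]
V top 185..197
[[136 136 137 136 135 136 136 136 137 136 136 136 135 136 136 137]
 [137 136 135 136 135 136 136 137 137 137 136 137 137 137 136 135]
 [136 136 136 136 136 137 137 139 137 138 136 
[... 975 characters left out ...]
169 172 172 174 174 172]
 [ 10  15  11  20  42  52  53  93 142 159 165 159 144 151 168 172 173 174]
 [ 23  14  17  23  45  52  44  68 102 111 110  88  64  71 139 173 173 172]
 [  6  16  16  21  41  47  42  72  99 111 108  81  37  64 139 170 175 174]
 [  7  19  12  15  41  45  41  63 102 117 113  90  65  81 142 170 174 174]
 [  4  10  14  13  39  50  52 108 153 168 167 149 133 139 157 171 171 173]
 [ 13  14  17  21  40  45  63 133 167 172 176 170 167 170 172 175 172 172]
 [ 19  19  21  14  36  50  69 141 170 174 172 176 173 175 175 174 173 174]
 [ 10  12  14  17  29  44  68 138 170 174 174 171 171 173 174 174 173 175]
 [ 16   9  16  23  31  40  73 139 169 174 173 174 173 176 173 173 174 173]]
```

```bash
python3 - <<'E'
from h import *
T=optics.capture("top");S=optics.capture("side")
l,r=plane(T,(152.8,203),.115),plane(T,(215,212.5),.115)
d=(r-l)[:2];print("ends",l,r,np.linalg.norm(d)); c=(l+r)/2
yaw=np.arctan2(d[0],-d[1])  # x axis = left-normal of direction
y=-d/np.linalg.norm(d); x=np.array([y[1],-y[0]])
print("centre",c,"x",x,"yaw deg",np.degrees(np.arctan2(x[1],x[0])))
print("S centre tri",tri(T,(183.9,207.7),S,(267.3,144.5)))
v,e=tri(T,(190.8,197.3),S,(278.5,155));w=v[:2]-c[:2]
print("cap",v,e,"stand xyz",w@x,w@y,v[2]-.115,"angle",np.arctan2(-w@y,v[2]-.115))
g=T["img"][185:240,365:400].max(2); print(g[::4])
k=blob(T,(370,185,398,240),lambda h:(h[...,2]>88)&(h[...,1]<60));r=cv2.minAreaRect(k);print(r)
print([plane(T,p,.09).round(4).tolist() for p in cv2.boxPoints(r)])
k=blob(S,(255,278,305,304),lambda h:(h[...,1]<45)&(h[...,2]>125));r=cv2.minAreaRect(k)
print([plane(S,p,.09).round(4).tolist() for p in ((265,295),(300.5,282.5))])
E
```

```text
ends [0.58522524 0.35766691 0.115     ] [0.56241986 0.18613892 0.115     ] 0.17303738357623846
centre [0.57382255 0.27190292 0.115     ] x [ 0.99127706 -0.13179449] yaw deg -7.573301448735231
S centre tri (array([0.57347892, 0.27137081, 0.11718251]), np.float64(0.00033324401189787576))
cap [0.6102296  0.26157767 0.07331742] 0.0008102536150911959 stand xyz 0.03745028641149996 -0.00543693367046416 -0.0416825802271167 angle 3.0118883382582053
[[136 137 135 137 136 137 136 137 136 136 137 137 137 136 136 136 137 137
  137 135 137 135 135 136 137 136 137 136 137 137 136 136 137 137 136]
 [137 137 136 136 136 137 136 137 137 137 139 138 126 135 137 136 136 136
  136 136 135 136 136 136 136 136 137 137 136 136 135 136 136 136 136]
 [136 135 136 137 136 135 136 139 106  67 103 102 106 100 121 130 128  88
   69  95 131 129 140 140 138 137 138 138 128 130  82  81  83  82 128]
 [139 140 126 130 129  58  71  47  46  47  42 106 103 103 106 115  45  46
   48  49  49  85  85 140 136 136 139 143  84  86  87  85  86  85  86]
 [ 49  48  49  49  49  49  49  50  48  50  47  51  78 105 103 107 105  78
  
[... 926 characters left out ...]
 80 141 138]
 [136 139 144  53  48  50  52  50  50  51  50  50  50  50  49  50  51  50
   48  50  47  51  78 106 103 104 104  86  78  84  99 142 139 138 137]
 [135 137 137 140  97  43  47  50  51  48  49  50  47  48  59  74  77  97
  142 141 141 141 139 138 137 137 136 137 137 138 137 137 136 136 138]
 [137 136 137 136 137 139 141 140 139 138 138 137 137 136 137 137 135 137
  136 136 137 137 137 136 135 136 137 137 137 137 138 136 136 137 136]]
((382.1131896972656, 210.47821044921875), (48.37702178955078, 6.226422309875488), 70.97439575195312)
[[0.6421, -0.2465, 0.09], [0.6482, -0.2631, 0.09], [0.5203, -0.306, 0.09], [0.5143, -0.2897, 0.09]]
[[0.5351, -0.2912, 0.09], [0.6372, -0.2583, 0.09]]
```

```bash
python3 -m creep '{"translation":[[0,0,-40],[30,-31,-40],[56,-57,-40],[84,-86,-40],[112,-115,-40],[140,-144,-40],[168,-172,-40],[196,-201,-40],[224,-230,-40],[252,-259,-40]],"twist":[-6,-12,-18,-24,-30,-36,-42,-48,-55,-61],"fingers":[-0.6,-0.6,-0.6,-0.6,-0.6,-0.6,-0.6,-0.6,-0.6,-0.6]}' 20; python3 - <<'E'
from h import *
from scipy.spatial.transform import Rotation as R
s=robot.sense();M=R.from_rotvec(s["orientation"]).as_matrix();print(s["ee_pos"],M.round(4).tolist(),s["width"])
print("to goal, tool mm",(M.T@(np.array([.5671,.2213,.27])-s["ee_pos"])*1000).round(1),"yaw of tool y",np.degrees(np.arctan2(M[1,1],M[0,1])))
T=optics.capture("top")
k=blob(T,(372,188,396,240),lambda h:(h[...,2]>95)&(h[...,2]<120));r=cv2.minAreaRect(k);print(r)
print([plane(T,p,.09).round(4).tolist() for p in cv2.boxPoints(r)])
E
```

```text
t: 1.13
ee_pos: [0.3677, -0.248, 0.2714]
orientation: [2.361, 2.072, 0.0]
ft_force: [1.2, -0.3, 0.9]
width: 0.0682
gripper_force: 0.0
[ 0.36773159 -0.2479952   0.27143256] [[0.1299, 0.9915, 0.0007], [0.9915, -0.1299, -0.0005], [-0.0004, 0.0007, -1.0]] 0.06823925749340856
to goal, tool mm [491.2 136.7   1.3] yaw of tool y -7.46608716938781
((381.898193359375, 210.71495056152344), (42.44564437866211, 6.323123455047607), 70.34617614746094)
[[0.6331, -0.2479, 0.09], [0.6395, -0.2646, 0.09], [0.5277, -0.3035, 0.09], [0.5214, -0.287, 0.09]]
```

```bash
python3 -m creep '{"translation":[[38,10,0],[76,21,0],[115,32,0],[153,43,0],[192,53,0],[230,64,0],[268,75,0],[307,85,0],[345,96,0],[382,106,0]],"twist":[0,0,0,0,0,0,0,0,0,0],"fingers":[-0.6,-0.6,-0.6,-0.6,-0.6,-0.6,-0.6,-0.6,-0.6,-0.6]}'; python3 -m creep '{"translation":[[35,9,0],[70,19,0],[90,25,0],[109,31,0],[109,31,0],[109,31,0],[109,31,0],[109,31,0],[109,31,0],[109,31,0]],"twist":[0,0,0,0,0,0,0,0,0,0],"fingers":[-0.6,-0.6,-0.6,-0.6,-0.6,-0.6,-0.6,-0.6,-0.6,-0.6]}'; python3 - <<'E'
from h import *
from scipy.spatial.transform import Rotation as R
s=robot.sense();M=R.from_rotvec(s["orientation"]).as_matrix();print(s["ee_pos"],s["width"],s["joint_positions"])
print("to goal, tool mm",(M.T@(np.array([.5671,.2213,.151])-s["ee_pos"])*1000).round(1),"yaw of tool y",np.degrees(np.arctan2(M[1,1],M[0,1])))
T=optics.capture("top");S=optics.capture("side")
b=cv2.resize(S["img"][60:210,170:330],(640,600))[:,:,::-1];cv2.imwrite("pics/s2.png",np.clip(b*1.4,0,255).astype(np.uint8))
E
```

```text
t: 2.02
ee_pos: [0.5246, 0.1164, 0.2714]
orientation: [2.366, 2.066, 0.001]
ft_force: [0.1, -0.4, 0.3]
width: 0.0681
gripper_force: 0.0
t: 2.85
ee_pos: [0.5694, 0.2174, 0.2715]
orientation: [2.368, 2.065, 0.0]
ft_force: [-0.2, -0.5, 0.1]
width: 0.0683
gripper_force: 0.0
[0.5694069  0.2174348  0.27153148] 0.06826596208380623 [ 2.42755766e-01 -4.62497380e-03  1.60445358e+00 -4.91638674e-05
  1.54145921e+00  3.79258436e-01]
to goal, tool mm [  3.5  -2.8 120.5] yaw of tool y -7.820945286109854
```

View pics/s2.png

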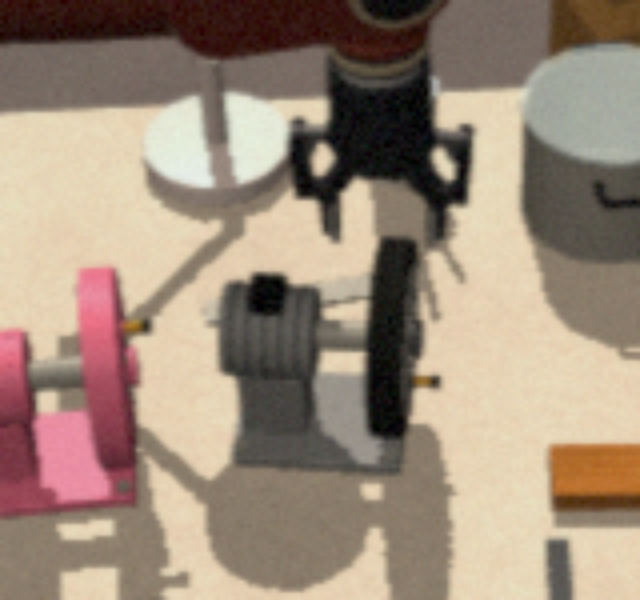

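The gripper hangs above the grey wheel at crop x about 385, against 392 for the wheel, with its fingers on either side of the rim. I'll descend and grip.

```bash
python3 -m creep '{"translation":[[4,-3,20],[4,-3,40],[4,-3,60],[4,-3,75],[4,-3,90],[4,-3,105],[4,-3,114],[4,-3,120],[4,-3,120],[4,-3,120]],"twist":[0,0,0,0,0,0,0,0,0,0],"fingers":[-0.6,-0.6,-0.6,-0.6,-0.6,-0.6,-0.6,-0.6,-0.6,-0.6]}';python3 -m creep '{"translation":[[0,0,0],[0,0,0],[0,0,0],[0,0,0],[0,0,0],[0,0,0],[0,0,0],[0,0,0],[0,0,0],[0,0,0]],"twist":[0,0,0,0,0,0,0,0,0,0],"fingers":[-0.2,0,0.2,0.4,0.6,0.6,0.6,0.6,0.6,0.6]}' 25
```

```text
t: 3.78
ee_pos: [0.5673, 0.2226, 0.1517]
orientation: [2.367, 2.066, 0.001]
ft_force: [-0.3, -0.2, -0.2]
width: 0.0686
gripper_force: 0.0
t: 4.62
ee_pos: [0.5681, 0.2225, 0.1524]
orientation: [2.366, 2.065, 0.003]
ft_force: [5.5, -1.2, 5.5]
width: 0.0298
gripper_force: 27.9
```

```bash
python3 -m creep '{"translation":[[9,0,-7],[18.5,0,-13],[29,0,-17],[40,0,-19],[51,0,-20],[62,0,-19],[73,0,-17],[84,0,-13],[93.5,0,-7],[102,0,0]],"twist":[0,0,0,0,0,0,0,0,0,0],"fingers":[0.6,0.6,0.6,0.6,0.6,0.6,0.6,0.6,0.6,0.6]}';python3 -m creep '{"translation":[[0,0,0],[0,0,0],[0,0,0],[0,0,0],[0,0,0],[0,0,-20],[0,0,-40],[-20,0,-60],[-50,0,-60],[-80,0,-60]],"twist":[0,0,0,0,0,0,0,0,0,0],"fingers":[0.6,0.6,0.2,-0.4,-0.6,-0.6,-0.6,-0.6,-0.6,-0.6]}'
python3 - <<'E'
from h import *
T=optics.capture("top");S=optics.capture("side")
b=np.hstack([cv2.resize(c["img"][y:y+100,x:x+70],(420,600),interpolation=3) for c,x,y in((S,230,95),(T,150,160))])[:,:,::-1]
cv2.imwrite("pics/s3.png",np.clip(cv2.resize(b,(800,570))*1.4,0,255).astype(np.uint8))
E
```

```text
t: 5.45
ee_pos: [0.5839, 0.3228, 0.1534]
orientation: [2.362, 2.061, 0.007]
ft_force: [9.5, -4.9, 6.5]
width: 0.0297
gripper_force: 27.4
t: 6.28
ee_pos: [0.5693, 0.2445, 0.2122]
orientation: [-2.363, -2.069, -0.001]
ft_force: [1.0, 0.1, -0.3]
width: 0.0685
gripper_force: 0.0
```

View pics/s3.png

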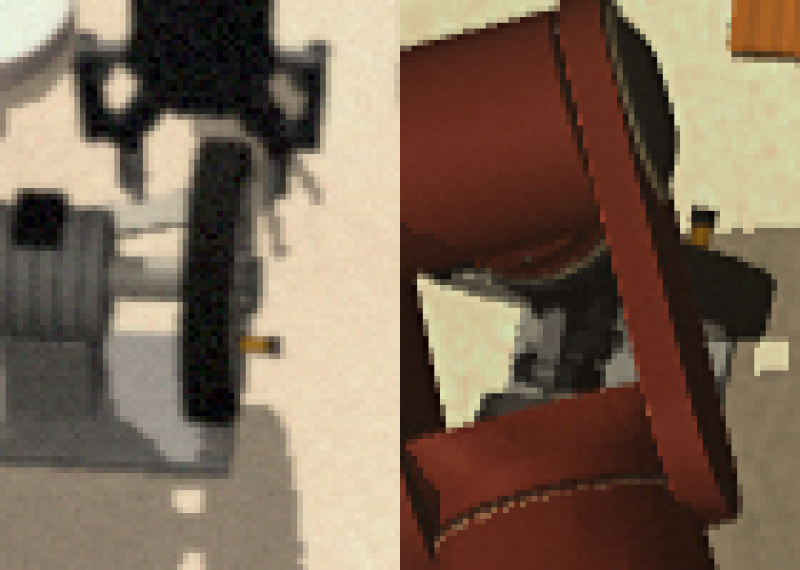

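The valve has moved to the -y side. Its cap is at top (203.2,197.5) and side (278,155.7), with the gripper clear above.

```bash
cat >>h.py <<'E'
C=np.array([.5738,.2719,.115]);X=np.array([.9913,-.1318]);Y=np.array([.1318,.9913])
def valve(T,pt,S,ps):
    v,e=tri(T,pt,S,ps);w=v[:2]-C[:2]; print("cap",v.round(4),"err",round(e,4),"stand",w@X,w@Y,v[2]-.115,"r",np.hypot(w@Y,v[2]-.115),"deg",np.degrees(np.arctan2(-w@Y,v[2]-.115)))
E
python3 - <<'E'
from h import *
from scipy.spatial.transform import Rotation as R
T=optics.capture("top");S=optics.capture("side")
valve(T,(203.2,197.5),S,(278,155.7))
s=robot.sense();M=R.from_rotvec(s["orientation"]).as_matrix()
for r,f in((75,43),(75,48)):
  f=np.radians(f); g=np.r_[C[:2]-r/1e3*np.sin(f)*Y,.115+r/1e3*np.cos(f)-.0187];print(f,(M.T@(g-s["ee_pos"])*1000).round(1))
E
```

```text
cap [0.6051 0.2207 0.1118] err 0.0025 stand 0.0377627805062144 -0.04658072240790932 -0.0032147488647229633 r 0.04669152289555293 deg 93.94798384455063
0.7504915783575618 [-22.9   1.4  59.1]
0.8377580409572782 [-27.4   1.4  63.7]
```

```bash
python3 -m creep '{"translation":[[-15,1,0],[-26,1,10],[-26,1,25],[-26,1,40],[-26,1,52],[-26,1,60],[-26,1,63],[-26,1,63],[-26,1,63],[-26,1,63]],"twist":[0,0,0,0,0,0,0,0,0,0],"fingers":[-0.6,-0.6,-0.6,-0.6,-0.6,-0.6,-0.6,-0.6,-0.6,-0.6]}';python3 -m creep '{"translation":[[0,0,0],[0,0,0],[0,0,0],[0,0,0],[0,0,0],[0,0,0],[0,0,0],[0,0,0],[0,0,0],[0,0,0]],"twist":[0,0,0,0,0,0,0,0,0,0],"fingers":[-0.2,0,0.2,0.4,0.6,0.6,0.6,0.6,0.6,0.6]}' 25
python3 -m creep '{"translation":[[9,0,-8],[19.5,0,-15],[31,0,-20],[43,0,-23],[55,0,-24],[67,0,-23],[79,0,-20],[90,0,-15],[100.5,0,-8],[109.5,0,0]],"twist":[0,0,0,0,0,0,0,0,0,0],"fingers":[0.6,0.6,0.6,0.6,0.6,0.6,0.6,0.6,0.6,0.6]}';python3 -m creep '{"translation":[[0,0,0],[0,0,0],[0,0,0],[0,0,0],[0,0,0],[0,0,-20],[0,0,-40],[0,0,-60],[20,0,-80],[40,0,-80]],"twist":[0,0,0,0,0,0,0,0,0,0],"fingers":[0.6,0.6,0.2,-0.4,-0.6,-0.6,-0.6,-0.6,-0.6,-0.6]}'
python3 - <<'E'
from h import *
T=optics.capture("top");S=optics.capture("side")
b=np.hstack([cv2.resize(c["img"][y:y+100,x:x+70],(400,570),interpolation=3) for c,x,y in((S,230,95),(T,150,160))])[:,:,::-1]
cv2.imwrite("pics/s4.png",np.clip(b*1.4,0,255).astype(np.uint8))
E
```

```text
t: 7.32
ee_pos: [0.5682, 0.2187, 0.1494]
orientation: [2.366, 2.066, 0.002]
ft_force: [0.5, -0.2, 0.5]
width: 0.0684
gripper_force: 0.0
t: 8.15
ee_pos: [0.5675, 0.2185, 0.1488]
orientation: [-2.367, -2.066, 0.0]
ft_force: [-4.3, -1.3, 4.8]
width: 0.0295
gripper_force: 27.1
t: 8.98
ee_pos: [0.5846, 0.3269, 0.15]
orientation: [2.364, 2.063, 0.005]
ft_force: [2.3, -3.3, 5.7]
width: 0.0299
gripper_force: 27.2
t: 9.82
ee_pos: [0.5898, 0.3674, 0.2342]
orientation: [2.366, 2.063, 0.013]
ft_force: [0.3, 0.4, 1.1]
width: 0.0684
gripper_force: 0.0
```

View pics/s4.png

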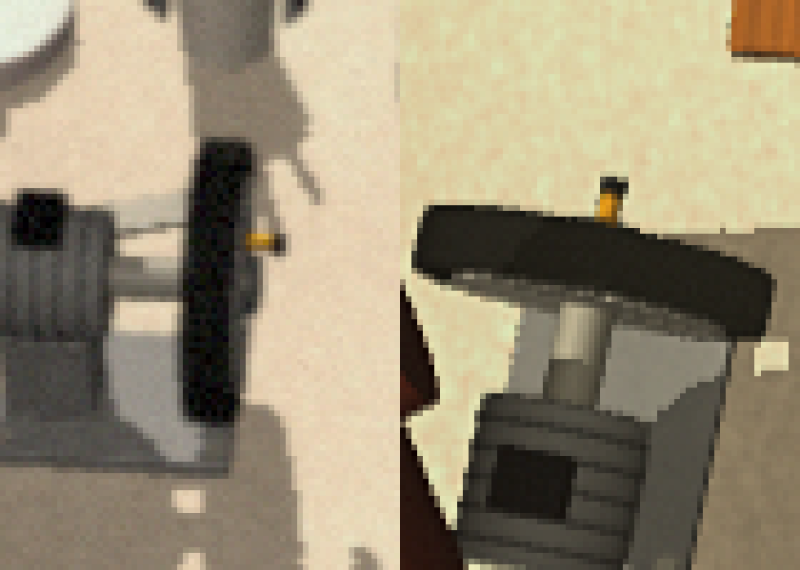

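The valve is near the top now. Its cap is at side (278.6,137.6) and top (187.3,192.8). I'll measure it accurately, along with the axle line and wheel ends in the unobstructed top view.

```bash
python3 - <<'E'
from h import *
T=optics.capture("top");S=optics.capture("side")
k=blob(T,(184,189,192,196),lambda h:h[...,2]<70);M=cv2.moments(k);pt=k[:,0].mean(0)
k=blob(S,(276,133,284,143),lambda h:h[...,2]<90);ps=k[:,0].mean(0);print(pt,ps)
valve(T,pt,S,ps)
# wheel ends again
k=blob(T,(145,185,225,225),lambda h:h[...,2]<52)[:,0];print("x ext",k[:,0].min(),k[:,0].max())
# axle shaft: columns per row (between rear face and motor)
for r in range(212,229,1): print(r,T["img"][r,170:192].max(2) if 0 else T["img"][r,170:192].max(1))
E
```

```text
[186.81818182 192.27272727] [278.25 137.5 ]
cap [0.6096 0.2573 0.1605] err 0.0007 stand 0.03738449101749394 -0.009712571140579046 0.04554332402228099 r 0.04656746075490144 deg 12.038558529579918
x ext 152 215
212 [ 65  59  60  61  61  62  62  52  56  64  48  48  51  49  67  77 112  74
  64  48  36  32]
213 [107  75  65  68  62  60  62  57  88 114  80  55  58  54  53  51  49  49
  49  75  68  57]
214 [167 118  91  93  78  71  68  63 111 130 138  83  84  72  65  62  53  48
  50  49  51  51]
215 [163 108  97  99 100 100  93  85 115 130 136 127 120  75  70  65  56  46
  51  49  49  50]
216 [152 106  96  98  97  98  99  92 117 132 135 122 115  97  83  66  53  52
  67  54  54  49]
217 [118  93  97  98  98  96  96  94 123 134 134 120 111  93  78  62  50  77
  84  78  77  71]
218 [134  97  97  98  98  98  96 102 124 134 132 117 108  91  74  59  46  99
 100 100 101 103]
219 [ 99  95  96  96  96  96  94 110 127 134 127 116 103  88  70  56  52  99
  99  97  99  99]
220 [110  98  98  97  99  97  92 115 129 134 123 115 100  83  65  53  57  99
  97  96  98  99]
221 [108  96  95  98  99  98  96 120 133 136 123 113  96  80  64  51  81  99
  98  96  99  99]
222 [ 94  95  97  99  98  98  87 113 124 124 111 104  94  77  63  48  84  98
  98  99  98  97]
223 [ 96  97  98  98  97 100  49  52  60  65  67  68  85  71  58  46 102 101
 100 100  99  96]
224 [ 96  97  99  96  99  97  44  58  64  69  72  69  66  64  55  51 103  98
  99  99  98  98]
225 [ 95  98  99  98  99  77  49  60  65  72  72  69  66  62  52  56 101  99
  97  99  98  96]
226 [ 94  97  98  99 101  60  52  62  65  71  73  68  66  61  51  80 100 100
  98  98  97  96]
227 [ 95  96  98  98 101  48  55  64  67  70  74  68  65  60  47  83 100  99
  99  97  97  96]
228 [ 89  91  94  94  96  45  57  65  70  72  71  67  66  58  47 102 101  99
  99  99  96  97]
```

```bash
python3 - <<'E'
from h import *
T=optics.capture("top");S=optics.capture("side")
a,b=plane(T,(182.15,217),.115),plane(T,(179.5,228),.115)
d=(a-b)[:2];d/=np.linalg.norm(d);n=np.array([-d[1],d[0]])
print("axle yaw",np.degrees(np.arctan2(d[1],d[0])),"lat C from axle line",(C[:2]-a[:2])@n)
v,_=tri(T,(186.9,192.3),S,(278.25,137.5))
print("cap lat using axle line",(v[:2]-a[:2])@n,"  with mean yaw -7.6:",(v[:2]-a[:2])@Y)
s=robot.sense();print(s["ee_pos"])
E
```

```text
axle yaw -10.907754355944801 lat C from axle line 0.0013747855973746804
cap lat using axle line -0.006410628870280338   with mean yaw -7.6: -0.010104087230082454
[0.58709055 0.36584438 0.22687456]
```

```bash
python3 -m creep '{"translation":[[-25,0,0],[-50,0,0],[-57,0,10],[-57,0,25],[-57,0,40],[-57,0,52],[-57,0,62],[-57,0,66],[-57,0,66],[-57,0,66]],"twist":[0,0,0,0,0,0,0,0,0,0],"fingers":[-0.6,-0.6,-0.6,-0.6,-0.6,-0.6,-0.6,-0.6,-0.6,-0.6]}';python3 -m creep '{"translation":[[0,0,0],[0,0,0],[0,0,0],[0,0,0],[0,0,0],[0,0,0],[0,0,0],[0,0,0],[0,0,0],[0,0,0]],"twist":[0,0,0,0,0,0,0,0,0,0],"fingers":[-0.2,0,0.2,0.4,0.6,0.6,0.6,0.6,0.6,0.6]}' 25
python3 -m creep '{"translation":[[2,0,1],[4,0,2],[6,0,4],[8,0,5],[10,0,7],[12,0,9],[12.5,0,9],[12.5,0,9],[12.5,0,9],[12.5,0,9]],"twist":[0,0,0,0,0,0,0,0,0,0],"fingers":[0.6,0.6,0.6,0.6,0.6,0.6,0.6,0.6,0.6,0.6]}';python3 -m creep '{"translation":[[0,0,0],[0,0,0],[0,0,0],[0,0,0],[0,0,0],[0,0,-20],[0,0,-40],[0,0,-60],[20,0,-80],[40,0,-80]],"twist":[0,0,0,0,0,0,0,0,0,0],"fingers":[0.6,0.6,0.2,-0.4,-0.6,-0.6,-0.6,-0.6,-0.6,-0.6]}'
python3 - <<'E'
from h import *
T=optics.capture("top");S=optics.capture("side")
k=blob(T,(180,187,192,196),lambda h:h[...,2]<70);pt=k[:,0].mean(0)
k=blob(S,(276,131,284,143),lambda h:h[...,2]<90);ps=k[:,0].mean(0);print(pt,ps)
valve(T,pt,S,ps)
a=plane(T,(182.15,217),.115);v,_=tri(T,pt,S,ps)
for y in(-7.6,-9,-10.9): y=np.radians(y);print((v[:2]-a[:2])@[-np.sin(y),np.cos(y)])
cv2.imwrite("pics/s5.png",np.clip(cv2.resize(T["img"][160:260,150:260],(770,600)[:2],interpolation=cv2.INTER_CUBIC)[:,:,::-1]*1.5,0,255).astype(np.uint8))
E
```

```text
t: 10.95
ee_pos: [0.58, 0.3106, 0.162]
orientation: [-2.366, -2.067, 0.0]
ft_force: [0.0, 0.6, 0.2]
width: 0.0684
gripper_force: 0.0
t: 11.78
ee_pos: [0.5819, 0.3102, 0.1638]
orientation: [2.366, 2.063, 0.007]
ft_force: [5.5, -0.2, 1.0]
width: 0.0297
gripper_force: 27.8
t: 12.62
ee_pos: [0.5838, 0.3221, 0.1559]
orientation: [2.365, 2.062, 0.006]
ft_force: [4.6, -2.2, 5.6]
width: 0.0294
gripper_force: 28.8
t: 13.45
ee_pos: [0.5887, 0.3632, 0.2388]
orientation: [2.366, 2.064, 0.011]
ft_force: [-0.0, -0.1, 1.3]
width: 0.0687
gripper_force: 0.0
[184.25       191.91666667] [278.25 135.5 ]
cap [0.61   0.2637 0.1636] err 0.0008 stand 0.036926788033094134 -0.0034127583212482295 0.04858851460307555 r 0.04870821974464407 deg 4.017740544542452
-0.0035124070139016974
-0.001977603914399891
0.00010705701549890575
```

View pics/s5.png

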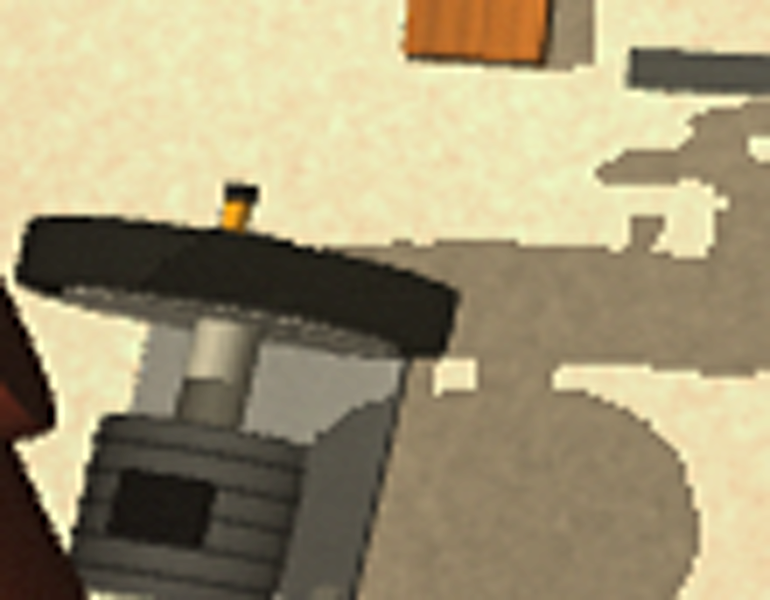

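The valve now stands above the axle, with its cap 0 to 3.5 mm off (limit 7). The cap is at crop (240,190) and nothing is touching the wheel. Next is the gauge.

```bash
cat >>h.py <<'E'
from scipy.spatial.transform import Rotation as R
def togo(g,yaw):
    s=robot.sense();M=R.from_rotvec(s["orientation"]).as_matrix()
    y0=np.degrees(np.arctan2(M[1,1],M[0,1]))
    print("at",s["ee_pos"].round(4),"tool mm",(M.T@(np.array(g)-s["ee_pos"])*1000).round(1),"yaw",y0.round(2),"twist",round(y0-yaw,1))
E
python3 - <<'E'
from h import *
togo((.507,.002,.12),-76.9)
T=optics.capture("top")
k=blob(T,(268,200,298,265),lambda h:h[...,2]<52)
[print(r,T["img"][r,270:296].max(1)) for r in range(205,264,4)]
E
```

```text
at [0.587  0.3647 0.2344] tool mm [-370.3  -31.4  113.6] yaw -7.6 twist 69.3
205 [103 101  99  94  99  98  97  98  97  99  95  96  97  98  98  95  94  95
  94  94  96  96  95  95  93  97]
209 [ 95  95  94  95  98  97  84  68  65  97  91  96  97 114 111 110 107 163
 166 112  93  96  96  96  93  94]
213 [158 158 160 163 115 109 132 109  77  68  99  97  94  91 163 160 159 158
 158 158 160 162  95  95  95  94]
217 [158 159 163 113  23  25  28  27  31  29  28  19 100  96  96  97  96  90
 161 159 158 159 160 164  93  95]
221 [159 159 160 167  56  27  30  30  31  29  29  29  29 102  98  94  94  97
  94 161 160 159 158 158 158 160]
225 [158 160 158 160 170  32  27  29  29  30  30  28  27  46 101 101 102  96
  93  90 162 159 160 158 158 157]
229 [159 158 158 159 162 171  28  26  30  64  77  65  31  26  47 100  97  97
  95  90 163 160 158 159 158 158]
233 [158 157 158 158 160 164 134  26  29  29  29  29  28  27  26  67  99 102
  96  92  88 163 160 158 158 158]
237 [160 159 158 158 158 160 165  87  27  27  28  32  36  34  47  25  91  97
  96  95  96  93 163 160 159 159]
241 [159 158 159 158 158 159 159 165  78  30  89  87  87  87  89  76  22  97
 102  98  96  96  94 162 160 158]
245 [159 159 159 159 158 160 159 160 166  81  45  90  87  87  88  89  63  18
 100  98  96  96  97  93 149 160]
249 [160 159 159 159 159 158 159 158 161 168  56  48  84  81  81  82  49  37
  45  98  95  95  94  92  88 163]
253 [160 159 159 160 159 159 159 159 159 160 171  34  29  31  33  33  32  33
  30  46 103 101 100  98  94 149]
257 [159 159 159 159 159 159 157 158 158 159 164 133  28  30  33  33  31  32
  30  26  54  98  95  93  93 110]
261 [159 159 158 160 158 158 159 158 159 160 159 158 159 162 163 162 162 161
 160 159 161 159 159 159 160 160]
```

```bash
python3 -m creep '{"translation":[[-37,-3,-20],[-74,-6,-20],[-111,-9,-20],[-148,-12,-20],[-185,-16,-20],[-222,-19,-20],[-259,-22,0],[-296,-25,20],[-333,-28,40],[-370,-31,54]],"twist":[7,14,21,28,35,42,49,56,63,69.3],"fingers":[-0.6,-0.6,-0.6,-0.6,-0.6,-0.6,-0.6,-0.6,-0.6,-0.4]}';python3 -m creep '{"translation":[[0,0,15],[0,0,30],[0,0,45],[0,0,60],[0,0,60],[0,0,60],[0,0,60],[0,0,60],[0,0,60],[0,0,60]],"twist":[0,0,0,0,0,0,0,0,0,0],"fingers":[-0.3,-0.3,-0.3,-0.3,-0.3,-0.3,-0.3,-0.3,-0.3,-0.3]}'
python3 - <<'E'
from h import *
togo((.507,.002,.004),-76.9)
print(robot.sense()["width"])
S=optics.capture("side")
cv2.imwrite("pics/s6.png",np.clip(cv2.resize(S["img"][160:280,190:350],(800,600),interpolation=cv2.INTER_CUBIC)[:,:,::-1]*1.4,0,255).astype(np.uint8))
E
```

```text
t: 14.43
ee_pos: [0.5038, -0.0017, 0.1762]
orientation: [-3.122, -0.345, 0.006]
ft_force: [-0.1, -1.1, -1.3]
width: 0.0599
gripper_force: 0.0
t: 15.27
ee_pos: [0.507, -0.0003, 0.1203]
orientation: [3.121, 0.354, 0.002]
ft_force: [-0.6, -0.5, 0.1]
width: 0.0552
gripper_force: 0.0
at [ 5.070e-01 -3.000e-04  1.203e-01] tool mm [  0.3  -2.3 116.3] yaw -77.05 twist -0.1
0.0552284929987895
```

View pics/s6.png

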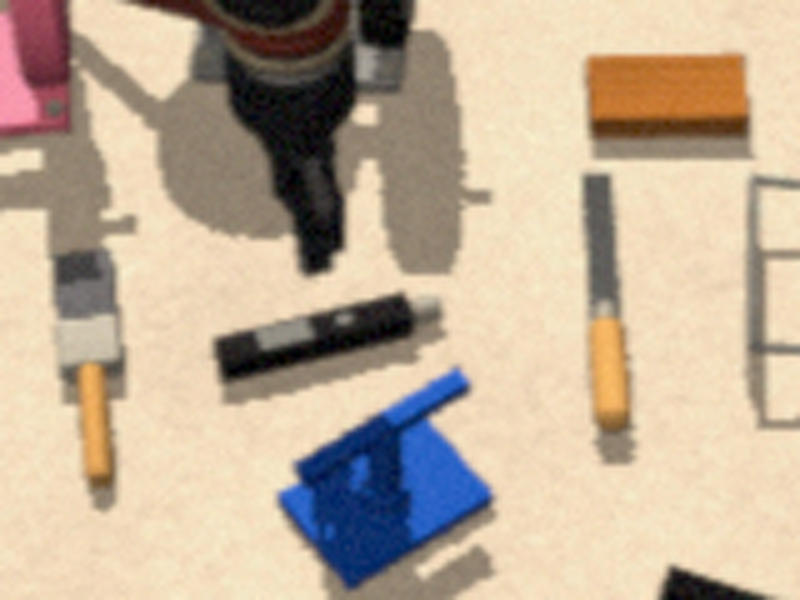

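The gauge lies clear below the gripper at crop (315,335), with the chuck toward +x and nothing in the fingers' way.

```bash
python3 -m creep '{"translation":[[0,-2,18],[0,-2,36],[0,-2,54],[0,-2,72],[0,-2,88],[0,-2,100],[0,-2,108],[0,-2,113],[0,-2,115.5],[0,-2,115.5]],"twist":[0,0,0,0,0,0,0,0,0,0],"fingers":[-0.3,-0.3,-0.3,-0.3,-0.3,-0.3,-0.3,-0.3,-0.3,-0.3]}';python3 -m creep '{"translation":[[0,0,0],[0,0,0],[0,0,0],[0,0,0],[0,0,0],[0,0,0],[0,0,0],[0,0,0],[0,0,0],[0,0,0]],"twist":[0,0,0,0,0,0,0,0,0,0],"fingers":[-0.1,0.1,0.3,0.5,0.7,0.7,0.7,0.7,0.7,0.7]}' 30;python3 -m creep '{"translation":[[0,0,-5],[0,0,-15],[0,0,-30],[0,0,-50],[0,0,-70],[0,0,-90],[0,0,-110],[0,0,-125],[0,0,-130],[0,0,-130]],"twist":[0,0,0,0,0,0,0,0,0,0],"fingers":[0.7,0.7,0.7,0.7,0.7,0.7,0.7,0.7,0.7,0.7]}'
python3 - <<'E'
from h import *
togo((.5804,-.2758,.134),-70.8)
T=optics.capture("top");S=optics.capture("side")
b=np.vstack([cv2.resize(T["img"][170:250,260:420],(600,300),interpolation=3),cv2.resize(S["img"][190:320,190:450],(600,300),interpolation=3)])
cv2.imwrite("pics/s7.png",np.clip(b[:,:,::-1]*1.5,0,255).astype(np.uint8))
E
```

```text
t: 16.15
ee_pos: [0.5062, 0.0017, 0.0039]
orientation: [3.122, 0.354, 0.0]
ft_force: [0.1, -0.5, 0.3]
width: 0.0556
gripper_force: 0.0
t: 16.98
ee_pos: [0.5067, 0.0017, 0.0046]
orientation: [3.121, 0.354, 0.002]
ft_force: [-0.2, 0.8, 6.0]
width: 0.0235
gripper_force: 31.0
t: 17.82
ee_pos: [0.5069, 0.0015, 0.1356]
orientation: [3.121, 0.354, 0.005]
ft_force: [-0.2, -0.9, -1.0]
width: 0.0235
gripper_force: 30.3
at [0.5069 0.0015 0.1356] tool mm [  9.6 286.8   2. ] yaw -77.06 twist -6.3
```

View pics/s7.png

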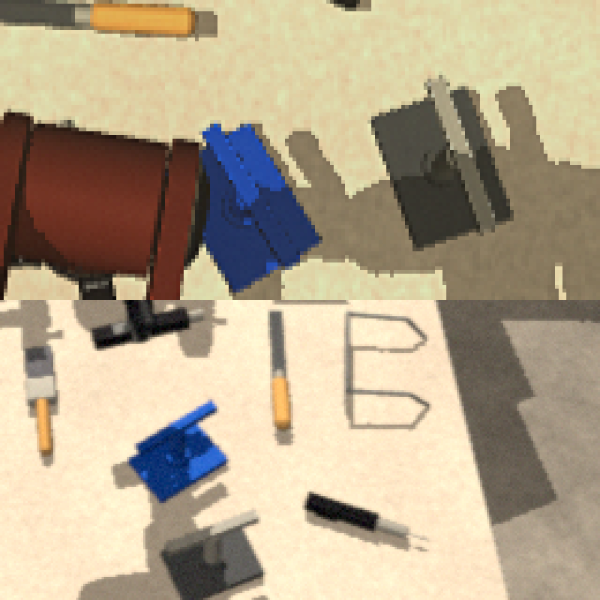

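The gauge is held level at TCP z 0.136. The grey rest is clear at top crop (465,165). I'll carry the gauge across above the blue look-alike.

```bash
python3 -m creep '{"translation":[[1,15,-5],[2,50,-10],[3,85,-10],[4,120,-10],[5,160,-10],[6,200,-10],[7,235,-10],[8,262,-10],[9,280,-10],[10,288,-10]],"twist":[-1,-2,-3,-4,-5,-6,-6.3,-6.3,-6.3,-6.3],"fingers":[0.7,0.7,0.7,0.7,0.7,0.7,0.7,0.7,0.7,0.7]}';python3 -m creep '{"translation":[[0,0,0],[0,0,0],[0,0,0],[0,0,0],[0,0,0],[0,0,0],[0,0,0],[0,0,0],[0,0,0],[0,0,0]],"twist":[0,0,0,0,0,0,0,0,0,0],"fingers":[0.7,0.7,0.7,0.7,0.7,0.7,0.7,0.7,0.7,0.7]}'
python3 - <<'E'
from h import *
togo((.5808,-.2769,.0960),-70.8)
T=optics.capture("top");S=optics.capture("side")
b=np.hstack([cv2.resize(T["img"][160:260,330:430],(400,400),interpolation=3),cv2.resize(S["img"][240:340,230:330],(400,400),interpolation=3)])
cv2.imwrite("pics/s8.png",np.clip(b[:,:,::-1]*1.5,0,255).astype(np.uint8))
E
```

```text
t: 18.75
ee_pos: [0.5794, -0.2789, 0.1414]
orientation: [-3.096, -0.521, 0.004]
ft_force: [0.6, 1.3, -1.4]
width: 0.0236
gripper_force: 30.2
t: 19.58
ee_pos: [0.5803, -0.2767, 0.1439]
orientation: [3.097, 0.525, 0.0]
ft_force: [0.4, 0.8, -1.0]
width: 0.023
gripper_force: 30.2
at [ 0.5803 -0.2767  0.1439] tool mm [ 0.4  0.3 47.9] yaw -70.75 twist 0.0
```

View pics/s8.png

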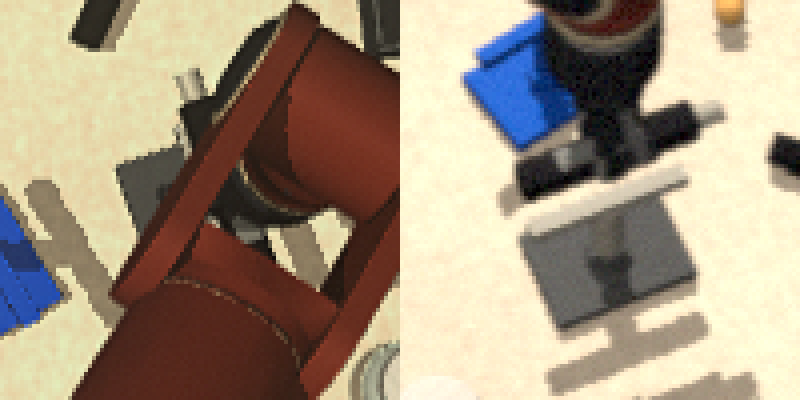

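The gauge is above and parallel to the bar: side-crop midpoints are (608,150) for the gauge and (607,203) for the bar. I'll lower it, slowing at the end.

```bash
python3 -m creep '{"translation":[[0,0,8],[0,0,16],[0,0,24],[0,0,32],[0,0,38],[0,0,42],[0,0,44],[0,0,45],[0,0,46],[0,0,46]],"twist":[0,0,0,0,0,0,0,0,0,0],"fingers":[0.7,0.7,0.7,0.7,0.7,0.7,0.7,0.7,0.7,0.7]}';python3 -m creep '{"translation":[[0,0,0.3],[0,0,0.6],[0,0,0.9],[0,0,1.2],[0,0,1.5],[0,0,1.8],[0,0,2.1],[0,0,2.4],[0,0,2.4],[0,0,2.4]],"twist":[0,0,0,0,0,0,0,0,0,0],"fingers":[0.7,0.7,0.7,0.7,0.7,0.7,0.7,0.7,0.7,0.7]}'
```

```text
t: 20.52
ee_pos: [0.5804, -0.2769, 0.098]
orientation: [3.097, 0.525, 0.001]
ft_force: [0.8, -0.0, -1.1]
width: 0.0231
gripper_force: 30.2
t: 21.35
ee_pos: [0.5802, -0.2767, 0.0954]
orientation: [-3.097, -0.525, 0.0]
ft_force: [0.0, 0.2, -1.1]
width: 0.0232
gripper_force: 30.2
```

```bash
python3 -m creep '{"translation":[[0,0,0.2],[0,0,0.4],[0,0,0.6],[0,0,0.8],[0,0,1],[0,0,1.2],[0,0,1.2],[0,0,1.2],[0,0,1.2],[0,0,1.2]],"twist":[0,0,0,0,0,0,0,0,0,0],"fingers":[0.7,0.7,0.7,0.7,0.7,0.7,0.7,0.7,0.7,0.7]}'
```

```text
t: 22.18
ee_pos: [0.5803, -0.2768, 0.0947]
orientation: [3.097, 0.525, -0.0]
ft_force: [-3.1, 2.2, 4.2]
width: 0.0235
gripper_force: 30.8
```

Contact shows on the force reading. I'll release gently and then back off upward.

```bash
python3 -m creep '{"translation":[[0,0,0],[0,0,0],[0,0,0],[0,0,0],[0,0,0],[0,0,0],[0,0,0],[0,0,0],[0,0,0],[0,0,0]],"twist":[0,0,0,0,0,0,0,0,0,0],"fingers":[0.5,0.4,0.35,0.3,0.25,0.2,0.1,0,-0.1,-0.2]}' 20;python3 -m creep '{"translation":[[0,0,0],[0,0,0],[0,0,-5],[0,0,-10],[0,0,-25],[0,0,-45],[0,0,-70],[0,0,-100],[0,0,-130],[0,0,-150]],"twist":[0,0,0,0,0,0,0,0,0,0],"fingers":[-0.2,-0.2,-0.2,-0.2,-0.2,-0.2,-0.2,-0.2,-0.2,-0.2]}';python3 -m creep '{"translation":[[0,20,0],[0,50,0],[0,80,0],[0,110,0],[0,140,0],[0,170,0],[0,190,0],[0,190,0],[0,190,0],[0,190,0]],"twist":[0,0,0,0,0,0,0,0,0,0],"fingers":[-0.2,-0.2,-0.2,-0.2,-0.2,-0.2,-0.2,-0.2,-0.2,-0.2]}'
python3 - <<'E'
from h import *
T=optics.capture("top");S=optics.capture("side")
k=blob(T,(355,180,405,245),lambda h:h[...,2]<42);r=cv2.minAreaRect(k);print(r)
p=[plane(T,q,.112) for q in cv2.boxPoints(r)];print(np.mean(p,0).round(4))
b=np.hstack([cv2.resize(T["img"][170:270,150:425],(500,300),interpolation=3)*1,cv2.resize(S["img"][240:340,230:330],(300,300),interpolation=3)])
cv2.imwrite("pics/s9.png",np.clip(b[:,:,::-1]*1.5,0,255).astype(np.uint8))
E
```

```text
t: 23.02
ee_pos: [0.5803, -0.2768, 0.0942]
orientation: [3.097, 0.525, 0.0]
ft_force: [0.0, -0.6, -0.0]
width: 0.0513
gripper_force: 0.0
t: 23.85
ee_pos: [0.5812, -0.2774, 0.2499]
orientation: [3.093, 0.524, 0.007]
ft_force: [0.6, -0.2, 0.9]
width: 0.0512
gripper_force: 0.0
t: 24.68
ee_pos: [0.6429, -0.4556, 0.2452]
orientation: [3.097, 0.525, 0.001]
ft_force: [-1.1, 0.1, 0.4]
width: 0.0516
gripper_force: 0.0
((383.4214172363281, 209.41497802734375), (46.54376983642578, 11.339534759521484), 70.46334838867188)
[ 0.5811 -0.2754  0.112 ]
```

View pics/s9.png

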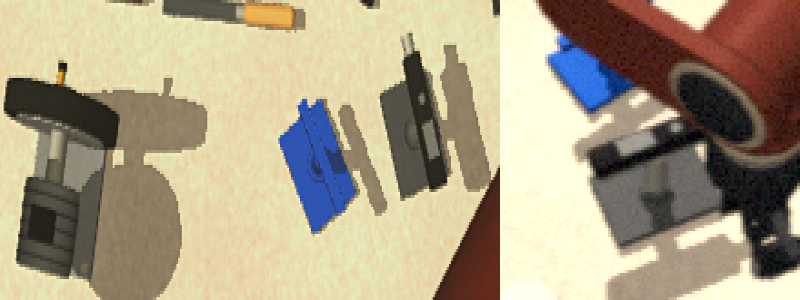

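The gauge lies screen up along the bar and centred, at crop (425,115). The valve cap is at crop (62,68), above the axle line, and the robot is clear of everything. I'm handing in.

```bash
python3 -c "
from bench import robot
print(robot.hand_in())"
```

```text
the job is handed in; nothing more can be done
None
```

I turned the wheel until its valve stem stood above the axle, measured 0 to 3.5 mm off centre (limit 7 mm), set the gauge screen up and about centred along the grey rest's bar, and handed in at about 25 s of the 72 s allowed; the hand-in gave no verdict.

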